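# Open the latched gate of the offcut crib

## Robot

A 6-joint arm with a two-finger parallel gripper is mounted at the origin on the work surface. World frame = base frame: x ahead of the robot, y to its left, z up, the work surface at z = 0. Lengths are in mm, angles in rad, forces in N, time in s.
With the tool pointing down it reaches from about 400 to 925 mm from the base axis. Payload 12.5 kg.
Tool frame: the origin (TCP) lies at the very end of the fingers, on their centre line; the grasp point (between the pads) lies 19 mm behind it; x points along the fingers, y is the direction in which the jaws open and shut, and the axes are right-handed (so a half turn about x gives the same grasp; the last joint's range is limited). The gripper opens to 95 mm and grips with 3 to 60 N. Pads are 20 mm wide; open, the fingers measure 119 mm over their backs; the gripper's body (75 mm by 180 mm) begins 59 mm behind the grasp point.
Start: joints at [1.21, 0.491, 1.559, -0, 1.092, -0.106], TCP at [157.514, 604.844, 214.661] pointing down, gripper open.
Joint ranges: [-3.1, 3.1], [-0.84, 2.19], [0.05, 2.79], [-1.13, 4.28], [0.06, 2.93], [-2.69, 2.69]. Speed limits (rad/s): [2.22, 2.22, 2.79, 3.14, 3.14, 3.14].

## Interface

Orientations are given as [roll, pitch, yaw] about the fixed x, y, z axes, in that order (R = Rz(yaw) Ry(pitch) Rx(roll)).
In Python, from cell import env, optics, job gives the robot as it stands.
- The arm moves only by the shell command python3 -m handwheel 'ROWS' [OPENING]. ROWS is JSON, a list of rows, each an object with "travel": the shift along the world's x, y, z in mm, a list of three; "roll": the turn about the world's z in degrees. In form: [{"travel": [dx, dy, dz], "roll": roll}, ...]. A call has 1 to 8 rows; each row is the pose to reach, as a shift and turn from the pose commanded when the call began; what a row does not reach only later rows make up. A row lasts 1/10 s, in which the tool goes at most 50 mm and 8.59 degrees, less where a joint would pass 70% of its speed; a pose out of reach is approached as far as the arm can. A call with a gripper value outside its range is refused whole. OPENING is the closure, from -1 (fully open) to 1 (shut), set as the call begins (- or left out, the last holds). The fingers move at their own pace and stop on an object; the grip force is fixed at half the most. Time passes only in rows, so rows that repeat a pose let the fingers close. It gives the time, the measured TCP pose, the force and the opening at its end, in the units of the state.
- env.state(): the state, without advancing time (a new reading comes with each control period).
- optics.read_camera(name): name is "scene" or "side" or "wrist"; returns the picture (420x560x3 uint8, red, green, blue); there is no depth.
- optics.camera_params(name): a dict with "fx", "fy", "cx", "cy" (pixels), "world_from_camera" (4x4, takes a point from camera to world coordinates). Camera axes: x right, y up, looking along -z (the intrinsics and any distortion apply to the point x, -y, -z); pixel columns grow to the right and rows downward; lengths in mm; the calibration is good to about 2 mm. A picture is of the moment at which its call begins: read the wrist's pose just before it. camera_params takes no time and is no camera call; for the wrist camera it gives the pose at the moment of the call.
- job.job_done(): hands the job in, once; it reports no verdict.
The state is a dict: "t": time; "joints": joint angles; "qvel": joint speeds; "tau": joint torques, N m; "eef_pos": TCP position; "tcp_rot": TCP orientation; "ft_force": force on the tool from outside, world axes, zero at the start; "moment": the same for the moment, N m; "opening": opening from 0.0 (shut) to 1.0 (fully open).
Only numpy, scipy, OpenCV 4.12 (cv2) and the standard library are available. Lean on these libraries where they do the work, as an engineer would, in place of code of your own. Each camera call takes 0.05 s, during which the arm holds its last target.

## Task

Open the gate of the plywood offcut crib: press the latch's thumb lever down until the bar is lifted clear of its catch, without forcing it up against the catch's hood, keep it down while you push the gate inwards out of the catch, then swing the gate wide open, about square to the crib's front. Do it gently, forcing neither latch nor gate and not slamming it, leave the gate standing open with the latch bar dropped back level, and leave the things lying around where they are.

Things in the scene. Friction and masses are not known exactly. Their poses are not given: they have to be found in the camera images.
- crib: Open-topped plywood pen 330 x 360 mm, walls 95 mm high, fixed to the bench. Origin on the bench under the middle of the gateway, in the closed gate's mid-plane; x points into the pen (away from the robot), y left along the closed gate, z up. The gate (18 mm plywood, z 20 to 168 mm) closes the side x = 0 from y = +130 to -130 mm; its front face is at x = -9 mm.
- gate (a joint): Gate angle in rad: 0 closed (stop), grows as the gate is pushed inwards, away from the robot (counter-clockwise from above), 1.45 at the open stop. Stiff hinge (about 0.1 N m friction): stays where it is left. Blocked near 0 while the bar is in the catch; the bar is past the catch beyond about 0.09 rad.
- latch (a joint): Latch angle in rad: 0 level (bar dropped, stop), grows as the thumb lever is pressed and the bar's nose lifts; falls back to 0 by its own weight. It clears the catch somewhere between 0.06 and 0.24, and only some 0.02 to 0.04 rad further on the bar meets the catch's hood, a hard stop. The lever takes 1 to 3 N to press, more if the gate is pushed against the catch meanwhile.
- gate_hinge (a point): Point on the gate's upright hinge axis (y = +135 mm of the crib, x = 0), 118 mm above the bench; the hinge post beside it is 165 mm tall. Turns with the gate: its y axis points along the gate away from the free end, its x axis square to the gate towards the inside.
- latch_pin (a point): Pin on the gate's front face about which the steel latch bar turns: 190 mm from the hinge axis along the gate, 118 mm above the bench, 17 mm out from the gate's mid-plane, square to the gate. The bar (18 mm high, 8 mm thick) runs from it past the gate's free end into the catch; the thumb lever is on its other side. Axes as the gate's.
- lever_pad (a point): Centre of the upper face of the thumb lever, a flat steel shelf out from the gate's front, 42 mm along the gate, 54 mm out, 6 mm thick. When level: 127 mm above the bench, 100 mm from the hinge axis along the gate (90 mm from the latch pin), 40 mm out from the gate's mid-plane, reaching from 13 to 67 mm out; the gate's top is 41 mm higher. Axes as the gate's when level.
- post_top (a point): Centre of the top of the 92 mm post beyond the gate's free end. On it stands the steel catch in which the bar's nose lies: an inner upstand stops the bar, a front cheek carries a hood over it. The catch's height was set by hand and is not measured: the upstand ends 5 to 20 mm above the bar's underside, the hood is 20.5 mm above the upstand's end. Axes as the crib's.
- offcut_a: Bystander: pale wood offcut 35 x 100 x 28 mm in the pen's far right corner, out of the gate's sweep.
- offcut_b: Bystander: dark wood block 55 x 50 x 45 mm in the pen by the right wall, out of the gate's sweep.
- glue_bottle: Bystander: white bottle 56 mm across, 150 mm tall, right of the crib.
- tin: Bystander: round can 72 mm across, 90 mm tall, left of the crib.
- sanding_block: Bystander: wood and cork block 110 x 60 x 36 mm, left in front of the crib.
- screwdriver: Bystander: screwdriver lying on the bench at the right, near the robot.
- try_square: Bystander: small try square lying flat (16 mm high) in front of the crib, right.

How it is judged (in metres and radians):
On the way, in this order (a step that is already met when the one before it is completed fails the run):
1. the bar is lifted by pressing the thumb lever while the gate is still closed (value of joint latch above 0.055 rad and contact force between the fingers and thumb_lever above 0.3 N and value of joint gate below 0.05 rad), for 0.1 s.
2. the gate is swung inwards past the catch (value of joint gate above 0.15 rad), for 0.1 s.
At the end, for the whole second after the job is handed in: The gate stands still, open by more than 1.2 rad, with the latch bar dropped back to within 0.04 rad of level (value of joint gate above 1.2 rad and value of joint latch below 0.04 rad and velocity of joint gate between -0.05 and 0.05 rad/s); the robot touches nothing.
It fails at once if the latch or the gate is forced: the lever is pressed with more than 15 N, or the gate (with its latch) with more than 30 N (contact force between any of the fingers, the arm and thumb_lever above 15 N or contact force between any of the fingers, the arm and gate above 30 N).
It fails at once if the gate is slammed: it swings faster than 2 rad/s (velocity of joint gate above 2 rad/s or velocity of joint gate below -2 rad/s).
It fails at once if a bystander is moved by more than 30 mm (distance of any of offcut_a, offcut_b, glue_bottle, tin, sanding_block, screwdriver, try_square from where it was at the start of the episode above 0.03 m).
It also fails if it takes over 54 s, if anything falls off the work surface, if the arm or the gripper's body presses on something with over 40 N, if the wrist force passes 120 N, or if a joint passes its speed limit or range.

## Working session

There is one attempt and no reset: what is moved stays moved. The work goes in short steps, Python scripts to look and compute and a shell command to move; the robot and the scene stay as the last step left them, time stands still between calls to the robot, and variables do not carry over. Pictures are saved under pics/ and viewed, and the job is handed in when it is done.

```bash
ls; mkdir -p pics
python3 - <<'E'
from cell import env, optics
import cv2
print(env.state())
for n in("scene","side","wrist"):
    p=optics.camera_params(n); im=optics.read_camera(n)
    cv2.imwrite(f"pics/{n}0.png",im[:,:,::-1]); print(n,p)
E
```

```text
pics
{'t': 0.0, 'joints': array([ 1.21040645e+00,  4.91548713e-01,  1.55947776e+00,  1.16117858e-06,
        1.09168543e+00, -1.05584182e-01]), 'qvel': array([-4.60679728e-04, -1.91135705e-03,  4.87627693e-04,  2.93698292e-05,
        9.15408223e-04, -4.79811793e-04]), 'tau': array([ 1.56207761e-04, -6.12635994e+01, -2.58194429e+01,  6.93178433e-02,
        4.81103396e-02, -8.91931768e-05]), 'eef_pos': array([157.41384586, 604.58914013, 214.05873816]), 'tcp_rot': array([-1.67730063,  1.56967709, -1.93210686]), 'ft_force': array([ 0.64720771, -0.66817266, -0.08696734]), 'moment': array([ 0.03580975, -0.02541851,  0.00238479]), 'opening': 1.0011309535847088}
scene {'fx': 478.6693999848163, 'fy': 478.6693999848163, 'cx': 278.00396186386274, 'cy': 210.91679585736617, 'world_from_camera': array([[ 1.42622762e-02, -8.19627130e-01,  5.72719787e-01,
         1.20934684e+03],
       [ 9.99818435e-01,  1.89287118e-02,  2.19094759e-03,
        -4.65924959e+01],
       [-1.26366079e-02,  5.72584553e-01,  8.19748282e-01,
         1.07386710e+03],
       [ 0.00000000e+00,  0.00000000e+00,  0.00000
[... 278 characters left out ...]
4610330e-01, -5.21627081e-01,
        -5.56812198e+02],
       [-1.14574803e-02,  6.17276438e-01,  7.86662905e-01,
         8.52744874e+02],
       [ 0.00000000e+00,  0.00000000e+00,  0.00000000e+00,
         1.00000000e+00]])}
wrist {'fx': 353.04118447584324, 'fy': 353.04118447584324, 'cx': 273.2123488959462, 'cy': 202.18627869141298, 'world_from_camera': array([[ 2.51527391e-01, -9.31691753e-01, -2.62077181e-01,
         8.37317453e+01],
       [ 9.67850098e-01,  2.42018650e-01,  6.85066507e-02,
         6.23713369e+02],
       [-3.99515917e-04, -2.70882724e-01,  9.62612274e-01,
         3.83923590e+02],
       [ 0.00000000e+00,  0.00000000e+00,  0.00000000e+00,
         1.00000000e+00]])}
```

View pics/scene0.png

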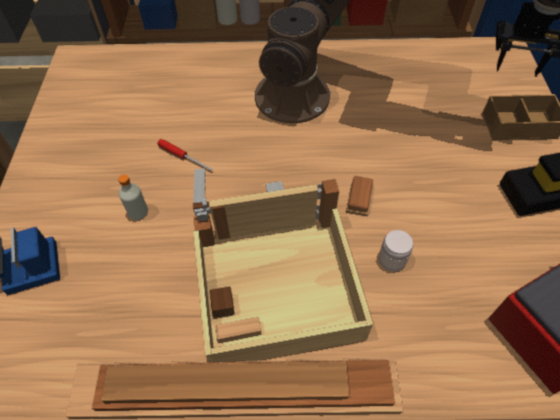

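View pics/side0.png

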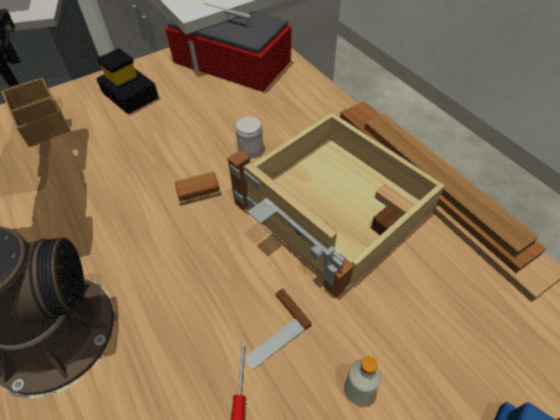

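View pics/wrist0.png

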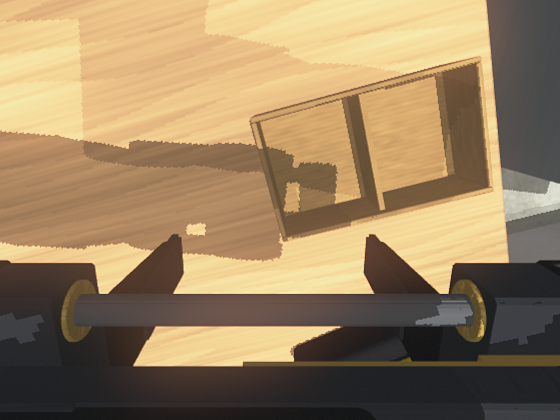

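The scene view shows the crib's gate at about (215-325, 200), with the hinge post at (330,205) and the catch at (203,215). In the side view the lever is at about (262,210) and the catch at (337,265). I'll enlarge these areas to measure keypoints.

Run:
```python
import cv2
a=cv2.imread('pics/scene0.png'); b=cv2.imread('pics/side0.png')
cv2.imwrite('pics/sc1.png',cv2.resize(a[165:365,185:385],None,fx=3,fy=3,interpolation=cv2.INTER_CUBIC))
cv2.imwrite('pics/si1.png',cv2.resize(b[110:310,215:450],None,fx=3,fy=3,interpolation=cv2.INTER_CUBIC))
```

```text
(no output)
```

View pics/sc1.png

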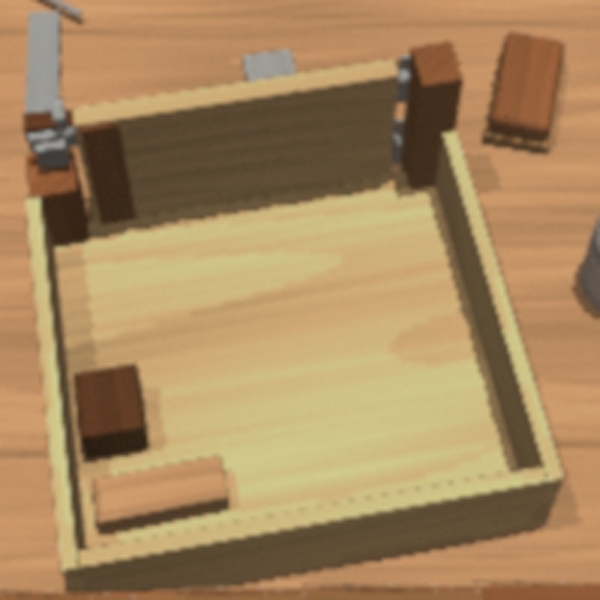

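View pics/si1.png

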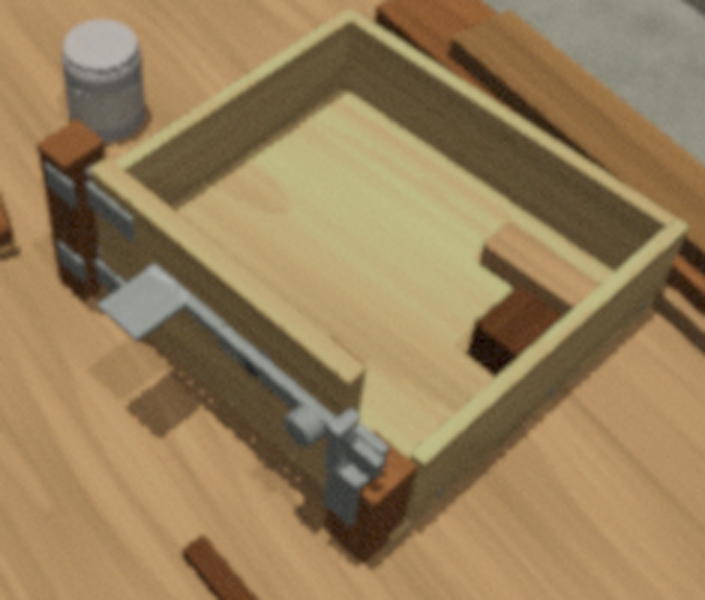

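```bash
cat > h.py <<'E'
import numpy as np
from cell import optics
def proj(P,n,p=None):
    p=p or optics.camera_params(n); T=np.linalg.inv(p['world_from_camera'])
    c=np.c_[np.atleast_2d(P),np.ones(len(np.atleast_2d(P)))]@T.T
    return np.c_[p['cx']+p['fx']*c[:,0]/-c[:,2], p['cy']+p['fy']*c[:,1]/c[:,2]]
def w(P,q):
    P=np.atleast_2d(P).astype(float); c,s=np.cos(q[2]),np.sin(q[2])
    return np.c_[q[0]+c*P[:,0]-s*P[:,1], q[1]+s*P[:,0]+c*P[:,1], P[:,2]]
E
cat > fit.py <<'E'
from h import *
from scipy.optimize import least_squares
S=[((9,-130,168),(80,124)),((-9,-130,168),(75,112)),((9,130,168),(397,76)),((-9,130,168),(393,61)),((-67,14,127),(243,56)),((-67,56,127),(292,49))]
I=[((-13,56,127),(153,264)),((-67,56,127),(100,305)),((-67,14,127),(137,336)),((-13,14,127),(190,298)),((-9,130,168),(92,173)),((9,130,168),(113,160)),((-9,-130,168),(357,383)),((9,-130,168),(362,370))]
ps,pi=optics.camera_params('scene'),optics.camera_params('side')
def res(q):
    a=proj(w([s[0] for s in S],q),'scene',ps)-(np.array([s[1] for s in S])/3+[185,165]-.33)
    b=proj(w([s[0] for s in I],q),'side',pi)-(np.array([s[1] for s in I])/3+[215,110]-.33)
    return np.r_[a.ravel(),b.ravel()]
r=least_squares(res,[450,0,0],loss='soft_l1'); print(r.x); print(res(r.x).reshape(-1,2).round(1))
q=r.x
for n,p in dict(hinge=(0,135,118),pin=(-17,-55,118),pad=(-40,35,127),gatefree=(0,-130,168)).items(): print(n,w(p,q).round(1))
E
python3 fit.py
```

```text
[530.60235311 -84.81403417   6.44192774]
[[-3.3  0.5]
 [-2.3 -1.7]
 [ 0.2  0.3]
 [-0.1 -0.5]
 [-1.1 -0.1]
 [-0.9 -0.1]
 [ 0.6 -0.4]
 [-0.8 -0.9]
 [-0.4  0.4]
 [ 1.  -0.7]
 [-0.5 -2. ]
 [-1.2 -1.7]
 [-3.2  0.1]
 [ 1.5 -0.8]]
hinge [[509.3  48.5 118. ]]
pin [[ 522.5 -141.8  118. ]]
pad [[485.6 -56.6 127. ]]
gatefree [[ 551.2 -213.2  168. ]]
```

```bash
cat > ov.py <<'E'
from h import *; import cv2,sys
def overlay(im,n,q,p=None):
    im=np.ascontiguousarray(im)
    def seg(pts,col):
        u=proj(w(pts,q),n,p); cv2.polylines(im,[(u*16).round().astype(np.int32)],True,col,1,cv2.LINE_AA,4)
    seg([(-9,-130,168),(9,-130,168),(9,130,168),(-9,130,168)],(0,0,255))
    seg([(-13,14,127),(-67,14,127),(-67,56,127),(-13,56,127)],(0,255,0))
    seg([(0,135,118),(0,135,168)],(255,0,0))
    seg([(-9,-130,168),(-9,-130,20),(-9,130,20),(-9,130,168)],(255,0,255))
    return im
if __name__=='__main__':
    q=[530.6,-84.8,.1587]
    a=overlay(cv2.imread('pics/scene0.png'),'scene',q); b=overlay(cv2.imread('pics/side0.png'),'side',q)
    c=np.hstack([cv2.resize(a[170:260,190:340],None,fx=4,fy=4)]); d=cv2.resize(b[140:310,215:375],None,fx=3.5,fy=3.5)
    cv2.imwrite('pics/o1.png',c);cv2.imwrite('pics/o2.png',d)
E
python3 ov.py
```

```text
(no output)
```

View pics/o1.png

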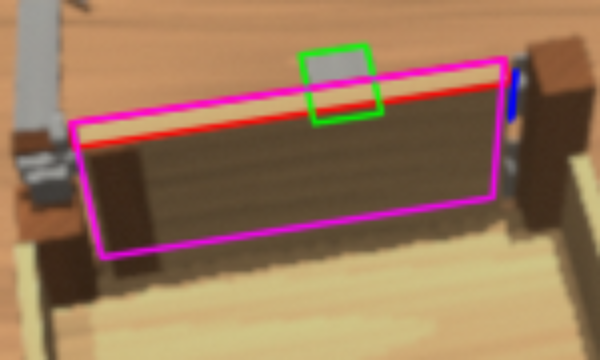

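View pics/o2.png

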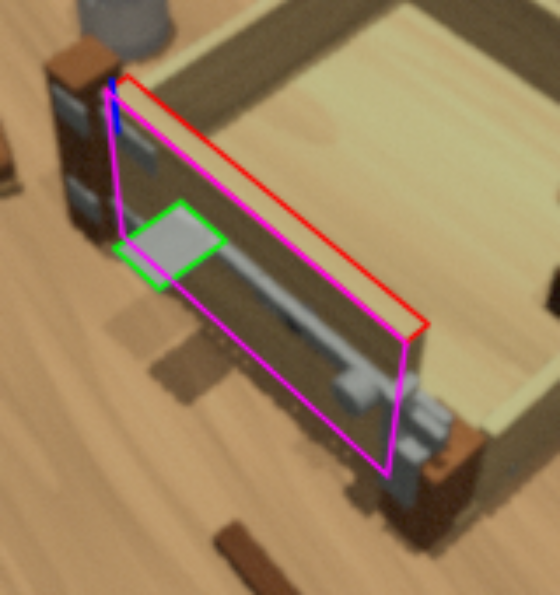

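The fit agrees in both views to a few mm. The crib is at (530.6, -84.8) with yaw 9.1°, and the lever pad is at about (485.6, -56.6, 127). Next I close the fingers and travel there in an arc, staying high.

```bash
python3 -m handwheel '[{"travel":[45,-28,0],"roll":4},{"travel":[90,-57,0],"roll":8},{"travel":[135,-85,0],"roll":12},{"travel":[170,-120,0],"roll":16},{"travel":[205,-155,0],"roll":20},{"travel":[245,-200,0],"roll":23.7},{"travel":[270,-240,0],"roll":23.7},{"travel":[295,-280,0],"roll":23.7}]' 1
python3 -m handwheel '[{"travel":[10,-45,0],"roll":0},{"travel":[15,-90,0],"roll":0},{"travel":[20,-135,0],"roll":0},{"travel":[25,-180,0],"roll":0},{"travel":[30,-225,0],"roll":0},{"travel":[30,-270,0],"roll":0},{"travel":[30,-270,0],"roll":0}]'
python3 - <<'E'
from cell import env
s=env.state(); print({k:s[k] for k in('t','joints','eef_pos','tcp_rot','ft_force','opening')})
E
```

```text
t: 0.95
eef_pos: [446.7, 333.7, 214.5]
tcp_rot: [3.019, 1.571, -3.106]
ft_force: [1.8, 0.8, 0.4]
opening: 0.386
t: 1.65
eef_pos: [475.7, 61.5, 214.6]
tcp_rot: [-2.245, 1.57, -2.091]
ft_force: [0.1, -0.0, -0.3]
opening: 0.004
{'t': 1.65, 'joints': array([-8.91717644e-03,  2.85461279e-01,  1.90347060e+00, -6.54881875e-04,
        9.52960089e-01, -1.73364374e+00]), 'eef_pos': array([475.70057372,  61.51546948, 214.5811843 ]), 'tcp_rot': array([-2.24490093,  1.57018437, -2.09059126]), 'ft_force': array([ 0.14970097, -0.04114112, -0.27098652]), 'opening': 0.004145823821270775}
```

```bash
python3 -m handwheel '[{"travel":[3,-45,0],"roll":0},{"travel":[6,-90,0],"roll":0},{"travel":[10,-118,0],"roll":0},{"travel":[10,-118,0],"roll":0},{"travel":[10,-118,0],"roll":0}]'
python3 - <<'E'
from ov import *
from cell import env
from scipy.spatial.transform import Rotation as R
s=env.state(); print(s['eef_pos'],R.from_euler('xyz',s['tcp_rot']).as_matrix().round(3))
p=optics.camera_params('wrist'); im=optics.read_camera('wrist')[:,:,::-1]
cv2.imwrite('pics/w1.png',im); cv2.imwrite('pics/w1o.png',overlay(im,'wrist',[530.6,-84.8,.1587],p))
E
```

```text
t: 2.15
eef_pos: [485.6, -52.3, 214.5]
tcp_rot: [2.269, 1.57, 2.427]
ft_force: [-0.0, 0.3, 0.4]
opening: 0.004
[485.59427142 -52.27136102 214.46469416] [[-0.001 -0.157  0.988]
 [ 0.     0.988  0.157]
 [-1.     0.001 -0.   ]]
```

View pics/w1o.png

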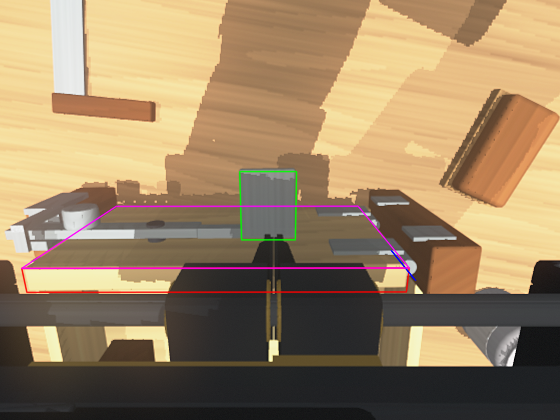

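The wrist overlay matches the pad at (240-297, 170-240) and the gate to within about 2 mm, and the closed fingers line up with the gate. I'll lower onto the pad about 27 mm out from the gate.

```bash
python3 -m handwheel '[{"travel":[13,2,0],"roll":0},{"travel":[13,2,-25],"roll":0},{"travel":[13,2,-50],"roll":0},{"travel":[13,2,-68],"roll":0},{"travel":[13,2,-76],"roll":0},{"travel":[13,2,-80],"roll":0},{"travel":[13,2,-80],"roll":0},{"travel":[13,2,-80],"roll":0}]'
python3 - <<'E'
from cell import env
print(env.state()['ft_force'])
E
```

```text
t: 3.0
eef_pos: [499.2, -50.4, 135.4]
tcp_rot: [-0.308, 1.57, -0.149]
ft_force: [-1.4, 0.4, -0.3]
opening: 0.002
[-1.40925206  0.37654294 -0.25214515]
```

```bash
python3 -m handwheel '[{"travel":[0,-4,0],"roll":0},{"travel":[0,-4,-4],"roll":0},{"travel":[0,-4,-6],"roll":0},{"travel":[0,-4,-7],"roll":0},{"travel":[0,-4,-8],"roll":0},{"travel":[0,-4,-8],"roll":0}]'
python3 -m handwheel '[{"travel":[0,0,-1],"roll":0},{"travel":[0,0,-2],"roll":0},{"travel":[0,0,-2],"roll":0}]'
python3 -m handwheel '[{"travel":[0,0,-1],"roll":0},{"travel":[0,0,-2],"roll":0},{"travel":[0,0,-2],"roll":0}]'
```

```text
t: 3.6
eef_pos: [498.6, -54.5, 126.6]
tcp_rot: [2.536, 1.571, 2.695]
ft_force: [-0.6, -1.0, 0.6]
opening: 0.001
t: 3.9
eef_pos: [498.7, -54.5, 124.6]
tcp_rot: [1.596, 1.571, 1.755]
ft_force: [0.1, 0.9, 1.1]
opening: 0.005
t: 4.2
eef_pos: [498.7, -54.5, 122.5]
tcp_rot: [1.213, 1.571, 1.372]
ft_force: [-0.4, 1.0, 0.8]
opening: 0.005
```

```bash
python3 -m handwheel '[{"travel":[0,0,-1],"roll":0},{"travel":[0,0,-1.5],"roll":0},{"travel":[0,0,-1.5],"roll":0}]'
python3 - <<'E'
from h import *; import cv2
im=optics.read_camera('wrist')[:,:,::-1]; sd=optics.read_camera('side')[:,:,::-1]
cv2.imwrite('pics/w2.png',np.vstack([cv2.resize(im[120:300,0:240],None,fx=3,fy=3,interpolation=2)])); cv2.imwrite('pics/s2.png',cv2.resize(sd[225:305,280:380],None,fx=7,fy=7,interpolation=2))
E
```

```text
t: 4.5
eef_pos: [498.7, -54.5, 121.1]
tcp_rot: [0.855, 1.571, 1.014]
ft_force: [0.1, 1.4, 0.5]
opening: 0.002
```

View pics/w2.png

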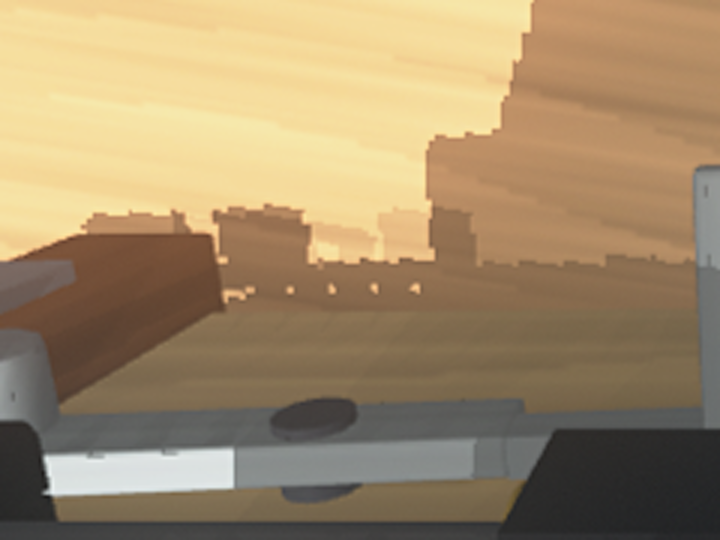

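View pics/s2.png

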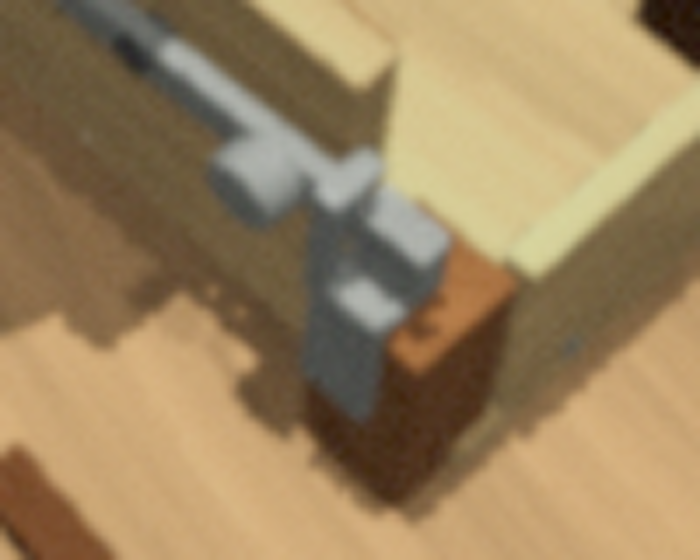

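The lever is pressed to about 0.066 rad (z = 121.1) and the gate is still shut. Next I'll find the gate face with a light preload, then keep pressing in small steps until the gate gives.

```bash
python3 -m handwheel '[{"travel":[2,0.3,0],"roll":0},{"travel":[4,0.6,0],"roll":0},{"travel":[4,0.6,0],"roll":0}]'
python3 -m handwheel '[{"travel":[1,0.2,0],"roll":0},{"travel":[1,0.2,0],"roll":0}]'
python3 -m handwheel '[{"travel":[1,0.2,0],"roll":0},{"travel":[1,0.2,0],"roll":0}]'
```

```text
t: 4.9
eef_pos: [503.1, -54.0, 121.2]
tcp_rot: [-0.321, 1.57, -0.162]
ft_force: [0.6, -1.2, -0.1]
opening: 0.005
t: 5.1
eef_pos: [503.5, -53.9, 121.2]
tcp_rot: [3.136, 1.57, -2.988]
ft_force: [-3.0, -2.3, 2.0]
opening: 0.006
t: 5.3
eef_pos: [503.5, -53.8, 121.2]
tcp_rot: [3.051, 1.568, -3.073]
ft_force: [-9.9, -6.1, 6.6]
opening: 0.007
```

```bash
python3 -m handwheel '[{"travel":[-0.8,-0.1,0],"roll":0},{"travel":[-0.8,-0.1,0],"roll":0}]'
python3 -m handwheel '[{"travel":[0,0,-0.5],"roll":0},{"travel":[0,0,-0.5],"roll":0}]'
python3 -m handwheel '[{"travel":[0,0,-0.5],"roll":0},{"travel":[0,0,-0.5],"roll":0}]'
```

```text
t: 5.5
eef_pos: [503.5, -53.8, 121.2]
tcp_rot: [3.124, 1.57, -3.0]
ft_force: [-4.6, -4.1, 3.6]
opening: 0.007
t: 5.7
eef_pos: [503.5, -53.8, 120.8]
tcp_rot: [3.087, 1.57, -3.037]
ft_force: [-5.0, -3.9, 4.3]
opening: 0.004
t: 5.9
eef_pos: [503.5, -53.7, 120.3]
tcp_rot: [3.044, 1.57, -3.081]
ft_force: [-5.5, -3.1, 5.7]
opening: 0.005
```

```bash
python3 -m handwheel '[{"travel":[-0.5,0.3,0],"roll":0},{"travel":[-0.5,0.3,-0.5],"roll":0},{"travel":[-0.5,0.3,-0.5],"roll":0}]'
python3 -m handwheel '[{"travel":[0,0,-0.5],"roll":0},{"travel":[0,0,-0.5],"roll":0}]'
python3 -m handwheel '[{"travel":[0,0,-0.5],"roll":0},{"travel":[0,0,-0.5],"roll":0}]'
python3 -m handwheel '[{"travel":[0,0,-0.5],"roll":0},{"travel":[0,0,-0.5],"roll":0}]'
```

```text
t: 6.2
eef_pos: [503.4, -53.4, 119.7]
tcp_rot: [1.392, 1.571, 1.551]
ft_force: [-3.4, -1.8, 3.0]
opening: 0.003
t: 6.4
eef_pos: [503.4, -53.3, 119.1]
tcp_rot: [2.008, 1.571, 2.167]
ft_force: [-3.5, -2.2, 4.7]
opening: 0.001
t: 6.6
eef_pos: [503.4, -53.3, 118.6]
tcp_rot: [1.869, 1.571, 2.027]
ft_force: [-3.2, -0.6, 3.4]
opening: 0.005
t: 6.8
eef_pos: [503.4, -53.3, 118.1]
tcp_rot: [1.902, 1.571, 2.061]
ft_force: [-2.9, -1.7, 3.8]
opening: 0.004
```

```bash
python3 -m handwheel '[{"travel":[0,0,-0.5],"roll":0},{"travel":[0,0,-0.5],"roll":0}]'
python3 -m handwheel '[{"travel":[0,0,-0.5],"roll":0},{"travel":[0,0,-0.5],"roll":0}]'
python3 -m handwheel '[{"travel":[0,0,-0.5],"roll":0},{"travel":[0,0,-0.5],"roll":0}]'
```

```text
t: 7.0
eef_pos: [503.3, -53.3, 117.6]
tcp_rot: [2.007, 1.571, 2.166]
ft_force: [-2.7, -1.7, 4.0]
opening: 0.007
t: 7.2
eef_pos: [503.4, -53.3, 117.1]
tcp_rot: [1.853, 1.571, 2.012]
ft_force: [-3.0, -1.3, 3.9]
opening: 0.007
t: 7.4
eef_pos: [503.4, -53.3, 116.6]
tcp_rot: [1.944, 1.571, 2.103]
ft_force: [-2.8, -1.5, 2.9]
opening: 0.005
```

```bash
python3 -m handwheel '[{"travel":[0,0,-0.5],"roll":0},{"travel":[0,0,-0.5],"roll":0}]'
python3 -m handwheel '[{"travel":[0,0,-0.5],"roll":0},{"travel":[0,0,-0.5],"roll":0}]'
```

```text
t: 7.6
eef_pos: [503.4, -53.3, 116.1]
tcp_rot: [2.01, 1.571, 2.168]
ft_force: [-3.7, -0.9, 3.6]
opening: 0.003
t: 7.8
eef_pos: [503.4, -53.3, 115.6]
tcp_rot: [1.838, 1.571, 1.997]
ft_force: [-3.3, -1.0, 3.3]
opening: 0.003
```

```bash
python3 -m handwheel '[{"travel":[0,0,-0.5],"roll":0},{"travel":[0,0,-0.5],"roll":0}]'
python3 -m handwheel '[{"travel":[0,0,-0.5],"roll":0},{"travel":[0,0,-0.5],"roll":0}]'
```

```text
t: 8.0
eef_pos: [503.4, -53.3, 115.1]
tcp_rot: [1.746, 1.571, 1.905]
ft_force: [-2.9, -1.8, 2.9]
opening: 0.003
t: 8.2
eef_pos: [503.4, -53.3, 114.6]
tcp_rot: [2.147, 1.571, 2.306]
ft_force: [-3.4, -1.1, 3.2]
opening: 0.005
```

```bash
python3 -m handwheel '[{"travel":[0,0,-0.5],"roll":0},{"travel":[0,0,-0.5],"roll":0}]'
python3 -m handwheel '[{"travel":[0,0,-0.5],"roll":0},{"travel":[0,0,-0.5],"roll":0}]'
```

```text
t: 8.4
eef_pos: [503.4, -53.3, 114.1]
tcp_rot: [1.48, 1.571, 1.638]
ft_force: [-4.0, -2.4, 2.4]
opening: 0.005
t: 8.6
eef_pos: [503.4, -53.3, 113.6]
tcp_rot: [1.407, 1.571, 1.566]
ft_force: [-2.9, -1.7, 3.2]
opening: 0.003
```

```bash
python3 -m handwheel '[{"travel":[0,0,-0.5],"roll":0},{"travel":[0,0,-0.5],"roll":0}]'
```

```text
t: 8.8
eef_pos: [503.4, -53.3, 113.1]
tcp_rot: [1.774, 1.571, 1.933]
ft_force: [-3.0, -1.6, 3.1]
opening: 0.006
```

```bash
python3 -m handwheel '[{"travel":[0,0,-0.5],"roll":0},{"travel":[0,0,-0.5],"roll":0}]'
python3 -m handwheel '[{"travel":[0,0,-0.5],"roll":0},{"travel":[0,0,-0.5],"roll":0}]'
```

```text
t: 9.0
eef_pos: [503.4, -53.3, 112.6]
tcp_rot: [1.48, 1.571, 1.639]
ft_force: [-2.4, -2.2, 2.2]
opening: -0.001
t: 9.2
eef_pos: [503.4, -53.3, 112.1]
tcp_rot: [1.052, 1.571, 1.211]
ft_force: [-2.9, -0.6, 2.2]
opening: 0.001
```

```bash
python3 -m handwheel '[{"travel":[0,0,-0.5],"roll":0},{"travel":[0,0,-0.5],"roll":0}]'
python3 - <<'E'
from h import *; import cv2
sd=optics.read_camera('side')[:,:,::-1]
cv2.imwrite('pics/s3.png',cv2.resize(sd[225:305,280:380],None,fx=7,fy=7,interpolation=2))
E
```

```text
t: 9.4
eef_pos: [503.4, -53.3, 111.6]
tcp_rot: [0.853, 1.571, 1.012]
ft_force: [-2.0, -1.6, 2.5]
opening: 0.005
```

View pics/s3.png

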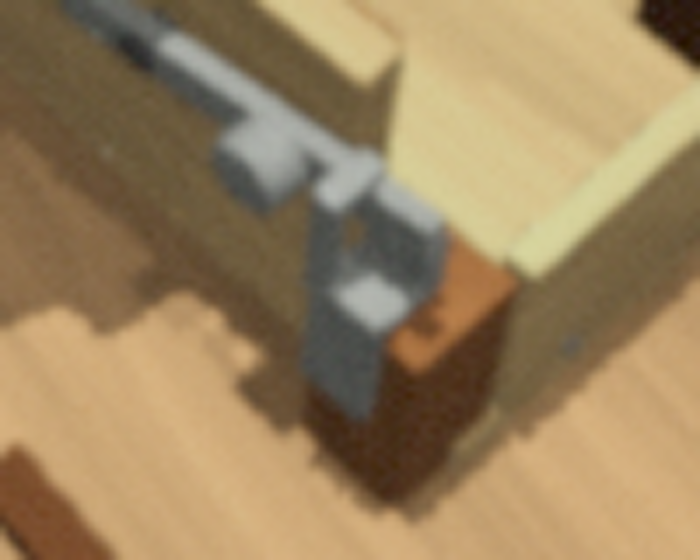

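```bash
python3 -m handwheel '[{"travel":[0.5,0.1,0],"roll":0},{"travel":[0.5,0.1,0],"roll":0}]'
```

```text
t: 9.65
eef_pos: [503.5, -53.3, 111.6]
tcp_rot: [2.924, 1.57, 3.083]
ft_force: [-5.4, -2.8, 4.8]
opening: 0.0
```

Still blocked, because the force rises without movement. I'll back the preload off and press further.

```bash
python3 -m handwheel '[{"travel":[-0.4,-0.1,0],"roll":0},{"travel":[-0.4,-0.1,-0.5],"roll":0},{"travel":[-0.4,-0.1,-0.5],"roll":0}]'
python3 -m handwheel '[{"travel":[0,0,-0.5],"roll":0},{"travel":[0,0,-0.5],"roll":0}]'
```

```text
t: 9.95
eef_pos: [503.5, -53.3, 111.1]
tcp_rot: [1.11, 1.571, 1.269]
ft_force: [-3.0, -1.9, 3.3]
opening: 0.005
t: 10.15
eef_pos: [503.7, -53.3, 110.6]
tcp_rot: [0.105, 1.57, 0.264]
ft_force: [-1.0, -0.9, 1.5]
opening: 0.004
```

```bash
python3 -m handwheel '[{"travel":[0,0,-0.5],"roll":0},{"travel":[0,0,-0.5],"roll":0}]'
python3 -m handwheel '[{"travel":[0,0,-0.5],"roll":0},{"travel":[0,0,-0.5],"roll":0}]'
```

```text
t: 10.35
eef_pos: [503.7, -53.3, 110.1]
tcp_rot: [0.086, 1.57, 0.245]
ft_force: [-0.2, -1.0, 1.5]
opening: 0.005
t: 10.55
eef_pos: [503.7, -53.3, 109.6]
tcp_rot: [0.251, 1.57, 0.41]
ft_force: [-0.9, -0.1, 0.9]
opening: 0.005
```

```bash
python3 -m handwheel '[{"travel":[0,0,-0.5],"roll":0},{"travel":[0,0,-0.5],"roll":0}]'
```

```text
t: 10.75
eef_pos: [503.7, -53.4, 109.2]
tcp_rot: [-0.072, 1.57, 0.087]
ft_force: [0.1, 0.0, 1.2]
opening: 0.005
```

The gate gave at z of about 110.6 (latch about 0.18 rad). Holding that depth, I'll push it inwards along the arc.

```bash
python3 -m handwheel '[{"travel":[1,0,0.3],"roll":0},{"travel":[2,0,0.3],"roll":0},{"travel":[3,0,0.3],"roll":0}]'
python3 -m handwheel '[{"travel":[2,0,0],"roll":1},{"travel":[4,0,0],"roll":2},{"travel":[6,0,0],"roll":3}]'
```

```text
t: 11.05
eef_pos: [506.4, -53.2, 109.3]
tcp_rot: [2.35, 1.57, 2.508]
ft_force: [-0.8, 0.8, 0.1]
opening: 0.007
t: 11.35
eef_pos: [512.7, -53.2, 109.5]
tcp_rot: [1.052, 1.571, 1.265]
ft_force: [-1.8, 2.1, 0.0]
opening: 0.004
```

```bash
python3 -m handwheel '[{"travel":[2,0,0],"roll":1},{"travel":[4,0,0],"roll":2},{"travel":[6,0.4,0],"roll":3},{"travel":[8,0.6,0],"roll":4},{"travel":[10,0.9,0],"roll":5},{"travel":[12,1.2,0],"roll":6},{"travel":[14,1.6,0],"roll":7},{"travel":[14,1.6,0],"roll":7}]'
python3 - <<'E'
from h import *; import cv2
a=optics.read_camera('side')[:,:,::-1]
cv2.imwrite('pics/s4.png',cv2.resize(a[110:310,215:415],None,fx=3,fy=3,interpolation=2))
E
```

```text
t: 12.15
eef_pos: [527.0, -51.7, 109.5]
tcp_rot: [-0.373, 1.57, -0.038]
ft_force: [-0.4, 0.7, 0.6]
opening: 0.0
```

View pics/s4.png

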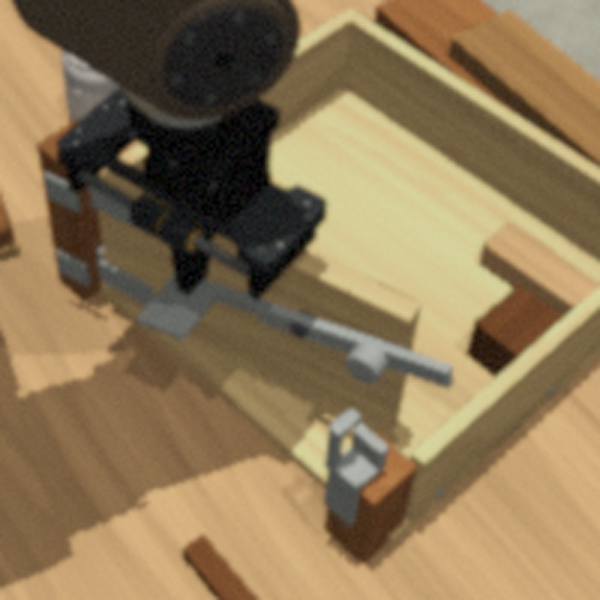

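The gate stands at about 0.23 rad and the bar's nose is past the catch, at (450,375) against (370,470). I'll raise gently so the bar drops level, then push the gate face from above the pad.

```bash
python3 -m handwheel '[{"travel":[-1,0,4],"roll":0},{"travel":[-1,0,8],"roll":0},{"travel":[-1,0,12],"roll":0},{"travel":[-1,0,16],"roll":0},{"travel":[-1,0,20],"roll":0},{"travel":[-1,0,25],"roll":0},{"travel":[-1,0,29],"roll":0},{"travel":[-1,0,29],"roll":0}]'
python3 -m handwheel '[{"travel":[4.3,0.8,0],"roll":0},{"travel":[8.7,1.8,0],"roll":0},{"travel":[13.5,3,0],"roll":0},{"travel":[18.2,4.3,0],"roll":0},{"travel":[22.3,6,0],"roll":0},{"travel":[26.4,7.9,0],"roll":0},{"travel":[30.4,9.8,0],"roll":0},{"travel":[34.3,11.8,0],"roll":0}]'
```

```text
t: 13.0
eef_pos: [525.7, -51.8, 139.1]
tcp_rot: [-0.465, 1.57, -0.131]
ft_force: [0.3, 0.6, 0.3]
opening: 0.002
t: 13.8
eef_pos: [560.1, -39.7, 138.5]
tcp_rot: [1.226, 1.571, 1.559]
ft_force: [-1.5, -0.4, 0.1]
opening: 0.002
```

```bash
python3 -m handwheel '[{"travel":[3.8,2.3,0],"roll":0},{"travel":[7.5,4.8,0],"roll":0},{"travel":[11.1,7.4,0],"roll":0},{"travel":[14.6,10.2,0],"roll":0},{"travel":[17.9,13.1,0],"roll":0},{"travel":[21.1,16.2,0],"roll":0},{"travel":[24.3,19.4,0],"roll":0},{"travel":[27.2,22.8,0],"roll":0}]'
python3 -m handwheel '[{"travel":[2.8,3.5,0],"roll":0},{"travel":[5.4,7.1,0],"roll":0},{"travel":[7.9,10.8,0],"roll":0},{"travel":[10.2,14.6,0],"roll":0},{"travel":[12.3,18.5,0],"roll":0},{"travel":[14.3,22.5,0],"roll":0},{"travel":[16.1,26.5,0],"roll":0},{"travel":[16.1,26.5,0],"roll":0}]'
python3 - <<'E'
from h import *; import cv2
for n in('scene','side'):
    cv2.imwrite(f'pics/{n}5.png',optics.read_camera(n)[:,:,::-1])
E
```

```text
t: 14.6
eef_pos: [587.3, -16.9, 138.5]
tcp_rot: [0.284, 1.571, 0.617]
ft_force: [-2.0, -0.5, -0.2]
opening: 0.001
t: 15.4
eef_pos: [603.5, 10.0, 138.5]
tcp_rot: [0.088, 1.57, 0.421]
ft_force: [0.5, 0.5, 0.4]
opening: 0.004
```

View pics/scene5.png

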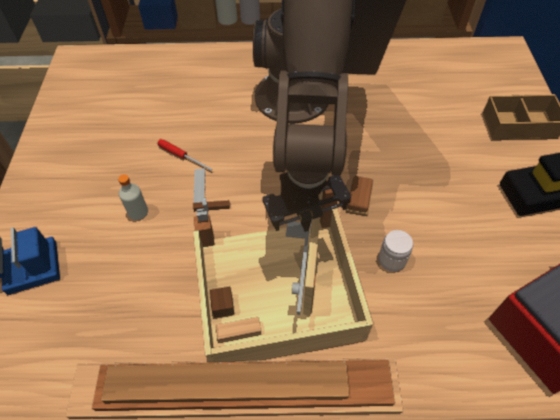

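View pics/side5.png

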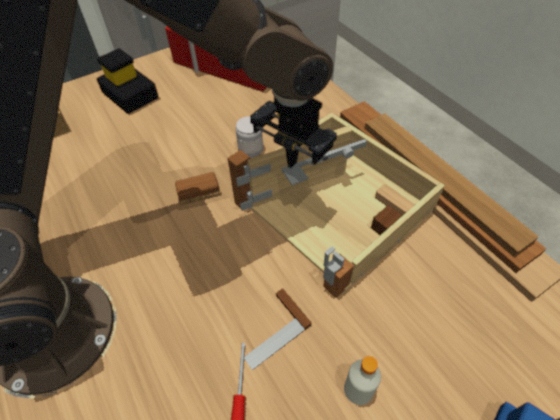

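```bash
python3 -m handwheel '[{"travel":[1,2,0],"roll":0},{"travel":[2,4,0],"roll":0},{"travel":[2.7,6,0],"roll":0},{"travel":[3.3,8,0],"roll":0},{"travel":[3.8,10,0],"roll":0},{"travel":[4.3,11.5,0],"roll":0},{"travel":[4.3,11.5,0],"roll":0}]'
python3 - <<'E'
from h import *; import cv2
for n in('scene','side'):
    im=np.ascontiguousarray(optics.read_camera(n)[:,:,::-1]); q=[530.6,-84.8,.1587]
    for th,c in((1.2,(0,0,255)),(1.38,(0,255,0))):
        g=lambda a,o:(np.sin(th)*a-o*np.cos(th),135-np.cos(th)*a-o*np.sin(th),168)
        u=proj(w([g(5,9),g(265,9),g(265,-9),g(5,-9)],q),n); cv2.polylines(im,[(u*16).astype(np.int32)],True,c,1,16,4)
    cv2.imwrite(f'pics/{n}6.png',cv2.resize(im[150:370,180:400] if n=='scene' else im[110:310,215:415],None,fx=2.7,fy=2.7))
E
```

```text
t: 16.2
eef_pos: [607.5, 21.1, 138.5]
tcp_rot: [0.244, 1.57, 0.578]
ft_force: [0.0, -0.2, -0.1]
opening: 0.004
```

View pics/scene6.png

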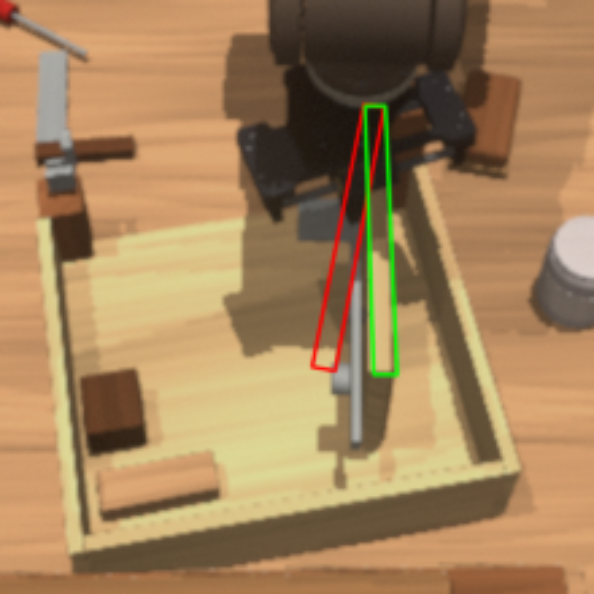

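View pics/side6.png

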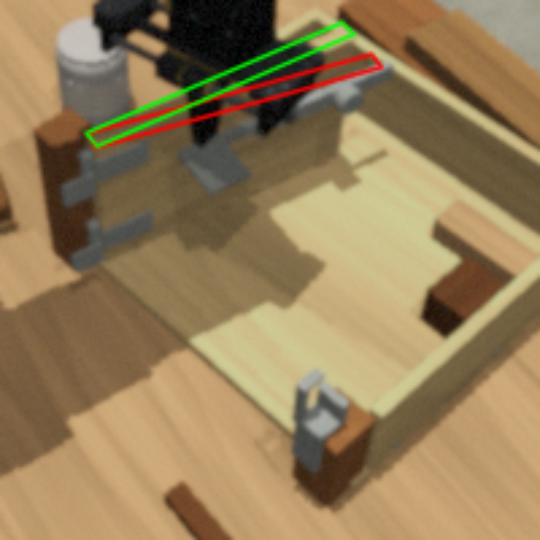

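The gate matches the 1.38 rad outline in the scene view. I'll back off from its face and rise clear.

```bash
python3 -m handwheel '[{"travel":[0,-3,0],"roll":0},{"travel":[0,-8,0],"roll":0},{"travel":[0,-12,10],"roll":0},{"travel":[0,-14,40],"roll":0},{"travel":[0,-14,80],"roll":0},{"travel":[0,-14,120],"roll":0},{"travel":[-30,-14,140],"roll":0},{"travel":[-70,-14,140],"roll":0}]'
python3 -m handwheel '[{"travel":[-40,-40,0],"roll":0},{"travel":[-40,-80,0],"roll":0},{"travel":[-50,-120,0],"roll":0},{"travel":[-50,-160,0],"roll":0},{"travel":[-50,-200,0],"roll":0},{"travel":[-50,-200,0],"roll":0},{"travel":[-50,-200,0],"roll":0}]'
python3 - <<'E'
from h import *; import cv2
for n in('scene','side'):
    im=np.ascontiguousarray(optics.read_camera(n)[:,:,::-1]); q=[530.6,-84.8,.1587]
    cv2.imwrite(f'pics/{n}7raw.png',im)
    for th,c in((1.2,(0,0,255)),(1.38,(0,255,0))):
        g=lambda a,o:(np.sin(th)*a-o*np.cos(th),135-np.cos(th)*a-o*np.sin(th),168)
        u=proj(w([g(5,9),g(265,9),g(265,-9),g(5,-9)],q),n); cv2.polylines(im,[(u*16).astype(np.int32)],True,c,1,16,4)
    cv2.imwrite(f'pics/{n}7.png',cv2.resize(im[150:370,180:400] if n=='scene' else im[110:310,215:415],None,fx=2.7,fy=2.7))
E
```

```text
t: 17.1
eef_pos: [538.2, 6.4, 281.7]
tcp_rot: [-0.433, 1.565, -0.1]
ft_force: [1.0, 0.5, -0.4]
opening: 0.006
t: 17.8
eef_pos: [487.0, -193.9, 278.8]
tcp_rot: [0.626, 1.571, 0.957]
ft_force: [0.0, -0.0, 0.2]
opening: 0.005
```

View pics/scene7.png

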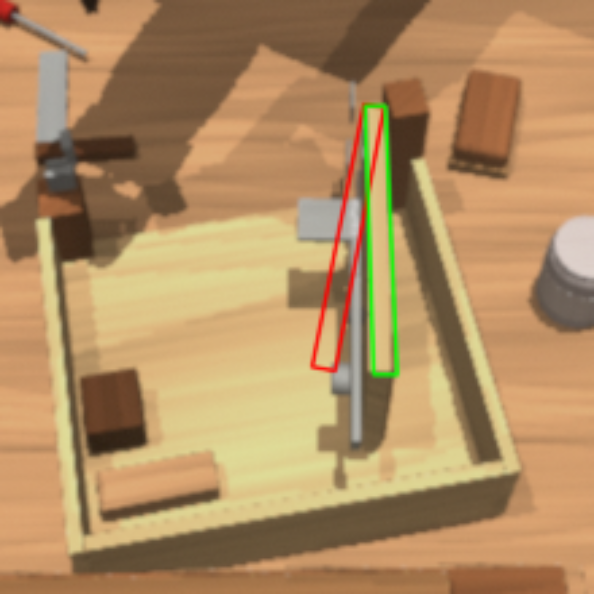

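View pics/side7.png

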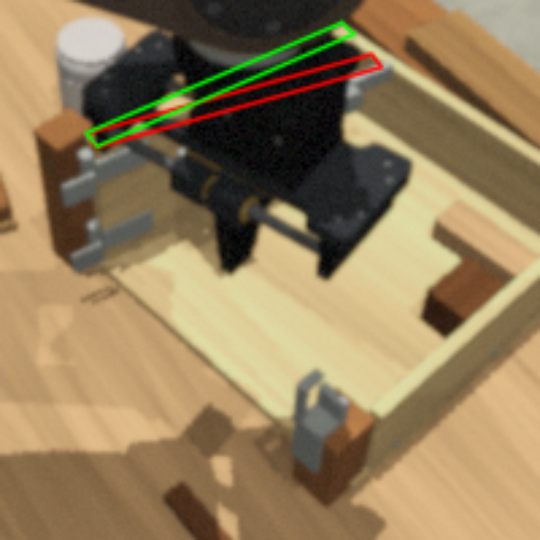

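View pics/scene7raw.png

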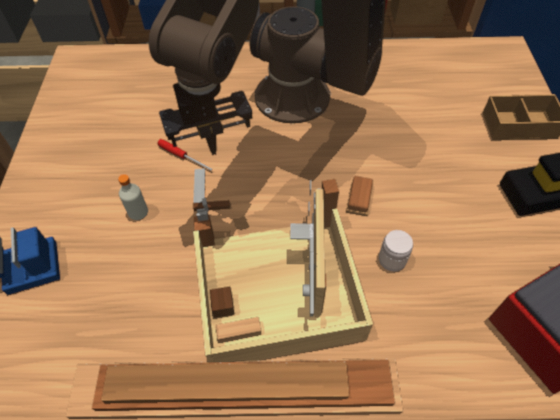

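The gate stays at about 1.38 rad, the arm is clear and the bystanders are unmoved. One check remains: whether the lever is back level.

Run:
```python
from h import *; import cv2
im=cv2.imread('pics/scene7raw.png'); q=[530.6,-84.8,.1587]; th=1.375
for lat,c in((0,(0,255,0)),(.18,(0,0,255))):
    def g(a,o):
        d=a-190; a2=190+d*np.cos(lat)-9*np.sin(lat)*0; z=118+9+d*np.sin(lat)
        return (np.sin(th)*a2-o*np.cos(th),135-np.cos(th)*a2-o*np.sin(th),z)
    for P in ([g(79,13),g(79,67),g(121,67),g(121,13)],):
        u=proj(w(P,q),'scene'); cv2.polylines(im,[(u*16).astype(np.int32)],True,c,1,16,4)
cv2.imwrite('pics/l.png',cv2.resize(im[200:320,260:360],None,fx=5,fy=5))
```

```text
(no output)
```

View pics/l.png

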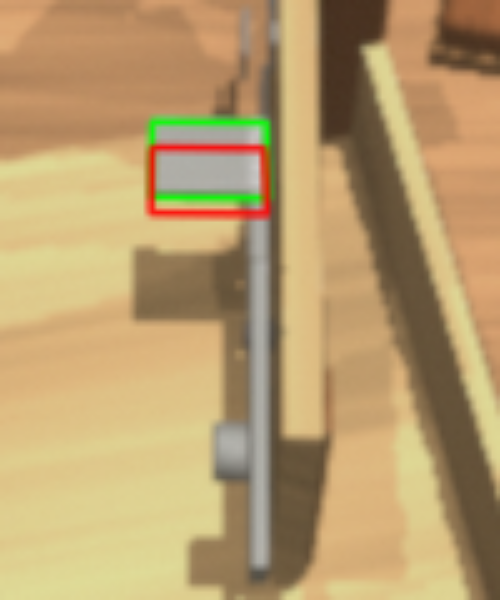

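The lever fits the level (green) outline, so I'll hand the job in.

```bash
python3 -c "
from cell import job; print(job.job_done())"
```

```text
the job is handed in; nothing more can be done
None
```

The gate is open and the job is handed in; no verdict came back. I pressed the thumb lever in 0.5 mm steps with the gate lightly preloaded, until the gate gave at a latch angle of about 0.18 rad. I went about 1.5 mm past that, with no sign of touching the hood. Still holding the lever down, I pushed the gate to about 0.23 rad, let the bar drop, swung the gate on at about 0.45 rad/s, and withdrew.

- **Final state:** the scene picture shows the gate at about 1.38 rad and the lever matching its level outline. The arm is well clear with about zero force, at 17.8 s. The bystanders looked unmoved by eye in that picture; I did not measure them.
- **Highest forces read:** one preload step overshot to about 10 N along x, 6 N along y and 6.6 N along z at the wrist, which I backed off at once. That is a combined lever and gate reading, sampled only at the end of each move. Otherwise the lever and gate readings stayed at about 7 to 8 N or less in total.
- **Not confirmed:** I had no direct reading of the latch or gate angles, so they are estimated from pictures and arm position. In the last side view the gripper hid most of the gate, so the final gate and lever positions rest on the scene view alone.

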